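# Scrape the fixture plate clean of brass chips

### The arm

A 6-joint arm with a two-finger parallel gripper is mounted at the origin on the work surface. World frame = base frame: x ahead of the robot, y to its left, z up, the work surface at z = 0. Lengths are in m, angles in rad, forces in N, time in s.
With the tool pointing down it reaches from about 0.4 to 0.825 m from the base axis. Payload 7 kg.
Tool frame: the origin (TCP) lies on the centre line of the jaws, within the pads' length; the fingertips stand 22 mm ahead of it and the grasp point (between the pads) lies 3 mm ahead of it; z points along the fingers, y is the line along which they close (so a half turn about z gives the same grasp; the last joint's range is limited). The gripper opens to 88 mm and grips with 3 to 60 N. Pads are 19 mm wide; open, the fingers measure 130 mm over their backs; the gripper's body (78 mm by 193 mm) begins 47 mm behind the grasp point.
Start: joints at [1.62, 0.359, 0.012, 0, -1.224, -0.288], TCP at [0.16, 0.656, 0.249] pointing down, gripper open.
Joint ranges: [-3.07, 3.07], [-1.43, 2.12], [-1.02, 1.25], [-3.03, 1.67], [-3.05, -0], [-3.03, 3.03]. Speed limits (rad/s): [2.39, 2.39, 3.01, 3.14, 3.14, 3.14].

### API

Orientations are given as [roll, pitch, yaw] about the fixed x, y, z axes, in that order (R = Rz(yaw) Ry(pitch) Rx(roll)).
In Python, from station import arm gives the robot as it stands.
- The arm moves only by the tool arm_command, never from a script. Its argument "series" is one flat list of numbers, 7 for each row, row after row: the turn, a rotation vector about the tool's x, y, z each as a share of 90 degrees, from -1 to 1, then the shift along the tool's x, y, z each as a share of 0.1 m, from -1 to 1, then the opening, from 0 (shut) to 1 (fully open). A call has 1 to 8 rows; each row is the pose to reach, as a shift and turn from the pose commanded when the call began, along the tool's axes at that moment; what a row does not reach only later rows make up. A row lasts 1/8 s, in which the tool goes at most 62.5 mm and 10.7 degrees, less where a joint would pass 70% of its speed; a pose out of reach is approached as far as the arm can. A call with a number of a shift or a turn outside -1 to 1 is refused whole. A call with a gripper value outside its range is refused whole. The fingers move at their own pace and stop on an object; "force" is the grip in N (left out, the last holds). Time passes only in rows, so rows that repeat a pose let the fingers close. It gives the time, the measured TCP pose, the force, the opening and the grip force at its end, in the units of the state.
- arm.get_state(): the state, without advancing time (a new reading comes with each control period).
- arm.grab_frame(name): name is "side" or "top"; returns the picture (384x512x3 uint8, blue, green, red); there is no depth.
- arm.camera_model(name): a dict with "fovy" (degrees; the focal length in pixels is half the picture's height over the tangent of half this angle, whatever the lens; pixels are square), "cx", "cy" (the principal point, pixels), "D" ([k1, k2, p1, p2, k3] as OpenCV has them; the pictures are not rectified), "pose" (4x4, takes a point from camera to world coordinates). Camera axes: x right, y down, z forward; pixel columns grow to the right and rows downward; lengths in m; the calibration is good to about 2 mm. A picture is of the moment at which its call begins. camera_model takes no time and is no camera call.
- arm.job_done(): hands the job in; it is judged then, once.
The state is a dict: "t": time; "q": joint angles; "qd": joint speeds; "joint_efforts": joint torques, N m; "eef_pos": TCP position; "ee_rot": TCP orientation; "force": force on the tool from outside, world axes, zero at the start; "moment": the same for the moment, N m; "width": finger opening in m; "gripper_force": force on a finger pad.
Only numpy, scipy, OpenCV 4.12 (cv2) and the standard library are available. Lean on these libraries where they do the work, as an engineer would, in place of code of your own. Each camera call takes 0.05 s, during which the arm holds its last target. There are 200 camera calls.

### The job

Clear the fixture plate for the next batch: take the orange-handled scraper block from its grey holder and, with the scraper and never with the gripper, wipe all six brass chips off the plate over its edge into the red catch tray tucked under it. Then stand the scraper back in its holder, upright and fully down, and let go. Leave the finished caps in the blue tray and the other things on the bench undisturbed.

Things in the scene. Friction and masses are not known exactly. Their poses are not given: they have to be found in the camera images.
- plate: The bare metal fixture plate on its base block, fixed: 160 mm (x) by 200 mm (y), flat top 50 mm above the table, edges without any rim. Origin: centre of the underside, on the table. A tray is tucked under each of its +y and -y edges, nothing under its x edges.
- catch_tray: The red catch tray, empty: shallow open tray, 150 mm (its x) by 100 mm (its y), 30 mm high, walls and floor 4 mm, fixed; its inner long side is tucked 8 mm under one of the plate's two y edges (+y or -y: it varies). Origin: centre of its underside; x along the plate's x.
- cap_tray: The blue tray with the two finished caps: shallow open tray, 150 mm (its x) by 100 mm (its y), 30 mm high, walls and floor 4 mm, fixed; its inner long side is tucked 8 mm under one of the plate's two y edges (+y or -y: it varies). Origin: centre of its underside; x along the plate's x.
- holder: Grey scraper holder, fixed on the table: a 136 x 50 mm shallow cradle; its floor is 8 mm above the table, its lips are 12 mm higher; the pocket inside is 120 mm (x) by 30 mm (y). Origin: centre of the underside.
- scraper: The scraper block: a white block 100 mm (x) by 20 mm (y) by 30 mm high with an orange grip on top, 60 mm (x) by 20 mm (y), from 30 to 70 mm high. Mass about 0.14 kg. It stands in the holder. Origin: centre of its flat underside; z up.
- chip0: A small loose brass trim chip, one of six, about 22 x 16 x 8 mm, lying flat on the fixture plate. Origin at its middle, 4 mm above the plate; z up at the start.
- chip1: A small loose brass trim chip, one of six, about 22 x 16 x 8 mm, lying flat on the fixture plate. Origin at its middle, 4 mm above the plate; z up at the start.
- chip2: A small loose brass trim chip, one of six, about 22 x 16 x 8 mm, lying flat on the fixture plate. Origin at its middle, 4 mm above the plate; z up at the start.
- chip3: A small loose brass trim chip, one of six, about 22 x 16 x 8 mm, lying flat on the fixture plate. Origin at its middle, 4 mm above the plate; z up at the start.
- chip4: A small loose brass trim chip, one of six, about 22 x 16 x 8 mm, lying flat on the fixture plate. Origin at its middle, 4 mm above the plate; z up at the start.
- chip5: A small loose brass trim chip, one of six, about 22 x 16 x 8 mm, lying flat on the fixture plate. Origin at its middle, 4 mm above the plate; z up at the start.
- cap0: Finished black cap with a white ring, 56 mm across, 23 mm high, loose in the blue tray. Origin: centre of its underside.
- cap1: Finished black cap with a white ring, 56 mm across, 23 mm high, loose in the blue tray. Origin: centre of its underside.
- solvent: White solvent bottle with a grey cap, 60 mm across, 140 mm high, standing. Origin: centre of its underside.
- cup: White plastic cup, 72 mm across, 75 mm high, standing. Origin: centre of its underside.
- ink: White and green ink jar with a black lid, 60 mm across, 70 mm high. Origin: centre of its underside.
- driver: Yellow-handled screwdriver lying on the table. Origin under its middle.

How it is judged:
On the way, in this order (a step that is already met when the one before it is completed fails the run):
1. the gripper holds the scraper down on the plate (underside within 8 mm of the plate's top) (x of scraper in the frame of plate between -0.11 and 0.11 m and y of scraper in the frame of plate between -0.11 and 0.11 m and z of scraper in the frame of plate between 0.04 and 0.058 m and contact force between the fingers and scraper above 1 N), for 0.2 s.
2. all six chips lie in the red catch tray, while the scraper is still out of its holder (x of chip0 in the frame of catch_tray between -0.075 and 0.075 m and y of chip0 in the frame of catch_tray between -0.05 and 0.05 m and z of each of chip0, chip1, chip2, chip3, chip4, chip5 in the frame of catch_tray below 0.032 m and x of chip1 in the frame of catch_tray between -0.075 and 0.075 m and y of chip1 in the frame of catch_tray between -0.05 and 0.05 m and x of chip2 in the frame of catch_tray between -0.075 and 0.075 m and y of chip2 in the frame of catch_tray between -0.05 and 0.05 m and x of chip3 in the frame of catch_tray between -0.075 and 0.075 m and y of chip3 in the frame of catch_tray between -0.05 and 0.05 m and x of chip4 in the frame of catch_tray between -0.075 and 0.075 m and y of chip4 in the frame of catch_tray between -0.05 and 0.05 m and x of chip5 in the frame of catch_tray between -0.075 and 0.075 m and y of chip5 in the frame of catch_tray between -0.05 and 0.05 m and distance between scraper and holder above 0.06 m), for 0.2 s.
At the end, for the whole second after the job is handed in: All six chips lie at rest inside the red catch tray (below its rim), and the scraper stands released and still in its holder, upright (within 7 degrees) and down on the holder's floor (within 4 mm), within 12 mm along and 9 mm across of its centre, either way round (x of chip0 in the frame of catch_tray between -0.075 and 0.075 m and y of chip0 in the frame of catch_tray between -0.05 and 0.05 m and z of each of chip0, chip1, chip2, chip3, chip4, chip5 in the frame of catch_tray below 0.032 m and x of chip1 in the frame of catch_tray between -0.075 and 0.075 m and y of chip1 in the frame of catch_tray between -0.05 and 0.05 m and x of chip2 in the frame of catch_tray between -0.075 and 0.075 m and y of chip2 in the frame of catch_tray between -0.05 and 0.05 m and x of chip3 in the frame of catch_tray between -0.075 and 0.075 m and y of chip3 in the frame of catch_tray between -0.05 and 0.05 m and x of chip4 in the frame of catch_tray between -0.075 and 0.075 m and y of chip4 in the frame of catch_tray between -0.05 and 0.05 m and x of chip5 in the frame of catch_tray between -0.075 and 0.075 m and y of chip5 in the frame of catch_tray between -0.05 and 0.05 m and x of scraper in the frame of holder between -0.012 and 0.012 m and y of scraper in the frame of holder between -0.009 and 0.009 m and z of scraper in the frame of holder below 0.012 m and angle between scraper's own z axis and vertical below 0.12 rad and linear speed of scraper below 0.02 m/s and linear speed of each of chip0, chip1, chip2, chip3, chip4, chip5 below 0.03 m/s); the robot touches nothing.
It fails at once if the gripper or arm touches a chip (contact force between any of the fingers, the arm and chip0 above 0.5 N or contact force between any of the fingers, the arm and chip1 above 0.5 N or contact force between any of the fingers, the arm and chip2 above 0.5 N or contact force between any of the fingers, the arm and chip3 above 0.5 N or contact force between any of the fingers, the arm and chip4 above 0.5 N or contact force between any of the fingers, the arm and chip5 above 0.5 N).
It fails at once if a finished cap is disturbed (moved over 20 mm) (distance of any of cap0, cap1 from where it was at the start of the episode above 0.02 m).
It fails at once if the bottle, cup, ink jar or screwdriver is moved over 30 mm (distance of any of solvent, cup, ink, driver from where it was at the start of the episode above 0.03 m).
It also fails if it takes over 61 s, if anything falls off the work surface, if the arm or the gripper's body presses on something with over 40 N, if the wrist force passes 120 N, or if a joint passes its speed limit or range.

## Working session

There is one attempt and no reset: what is moved stays moved. The work goes in short steps, Python scripts to look and compute and a tool call to move; the robot and the scene stay as the last step left them, time stands still between calls to the robot, and variables do not carry over. Pictures are saved under pics/ and viewed, at most 10 in all, crops included, and the job is handed in when it is done.

Besides the shell and the picture viewer there is one more tool, called after ">>>" by a JSON object that holds its "op" and its "data". arm_command: Moves the arm, as the interface text tells. Its arguments: {"type":"object","properties":{"series":{"type":"array"},"force":{"type":"number"}},"required":["series"]}

```bash
mkdir -p pics; cat > h.py <<'E'
import numpy as np, cv2
from station import arm
def K(n):
    m=arm.camera_model(n); f=192/np.tan(np.radians(m["fovy"])/2)
    return np.array([[f,0,m["cx"]],[0,f,m["cy"]],[0,0,1.]]),np.array(m["D"],float),np.array(m["pose"])
def ray(n,uv,z):
    k,d,T=K(n); p=cv2.undistortPoints(np.array(uv,float).reshape(-1,1,2),k,d).reshape(-1,2)
    r=np.c_[p,np.ones(len(p))]@T[:3,:3].T; o=T[:3,3]
    return o+r*((z-o[2])/r[:,2])[:,None]
def proj(n,X):
    k,d,T=K(n); R=T[:3,:3].T
    return cv2.projectPoints(np.array(X,float).reshape(-1,1,3),cv2.Rodrigues(R)[0],-R@T[:3,3],k,d)[0].reshape(-1,2)
E
python3 - <<'E'
from h import *
for n in("side","top"):
    im=arm.grab_frame(n); cv2.imwrite(f"pics/{n}0.png",im)
    cv2.imwrite(f"pics/{n}0b.png",cv2.resize(im,(768,576)))
    print(K(n))
print(arm.get_state())
E
```

```text
(array([[439.89067637,   0.        , 260.1229557 ],
       [  0.        , 439.89067637, 194.04261664],
       [  0.        ,   0.        ,   1.        ]]), array([-0.00815336,  0.        ,  0.        ,  0.        ,  0.        ]), array([[-0.96569581, -0.12765735,  0.22613095,  0.19688354],
       [-0.25897798,  0.53726788, -0.80266657,  1.22914033],
       [-0.01902661, -0.83369468, -0.55189778,  0.88051919],
       [ 0.        ,  0.        ,  0.        ,  1.        ]]))
(array([[465.69119921,   0.        , 250.64525657],
       [  0.        , 465.69119921, 187.16551644],
       [  0.        ,   0.        ,   1.        ]]), array([-0.0224229,  0.       ,  0.       ,  0.       ,  0.       ]), array([[ 0.01807025, -0.99343861,  0.11293005,  0.34956348],
       [-0.99976699, -0.01661948,  0.01377494,  0.03766537],
       [-0.01180772, -0.11315265, -0.99350745,  1.44832966],
       [ 0.        ,  0.        ,  0.        ,  1.        ]]))
{'t': 0.1, 'q': array([ 1.62012985e+00,  3.59337419e-01,  1.11316160e-02, -3.11173417e-04,
       -1.22410650e+00, -2.88083786e-01]), 'qd': array([ 5.58823744e-05, -1.63857716e-03,  2.58689194e-03,  2.15591527e-03,
        3.98396083e-04, -1.36784647e-03]), 'joint_efforts': array([-1.60084932e-03, -5.84162664e+01,  2.93750632e+01,  7.01546788e+00,
        1.00995332e-02, -4.62862806e-05]), 'eef_pos': array([0.15956793, 0.65543897, 0.24769334]), 'ee_rot': array([ 3.14005604e+00, -1.50270477e-04, -2.38856099e-01]), 'force': array([-0.1232644 ,  0.16493355,  0.21389761]), 'moment': array([-0.01215258,  0.03967081, -0.00051374]), 'gripper_force': 0.0, 'width': 0.08741288635036878}
```

View pics/top0b.png

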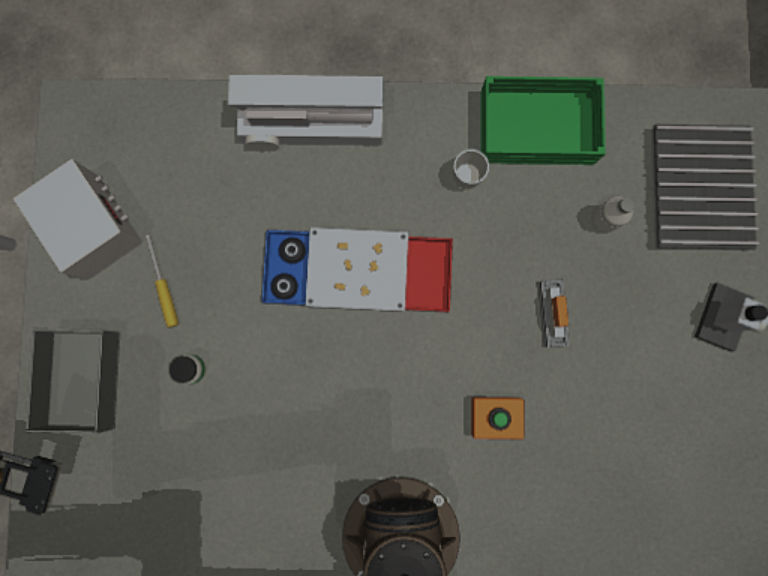

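View pics/side0b.png

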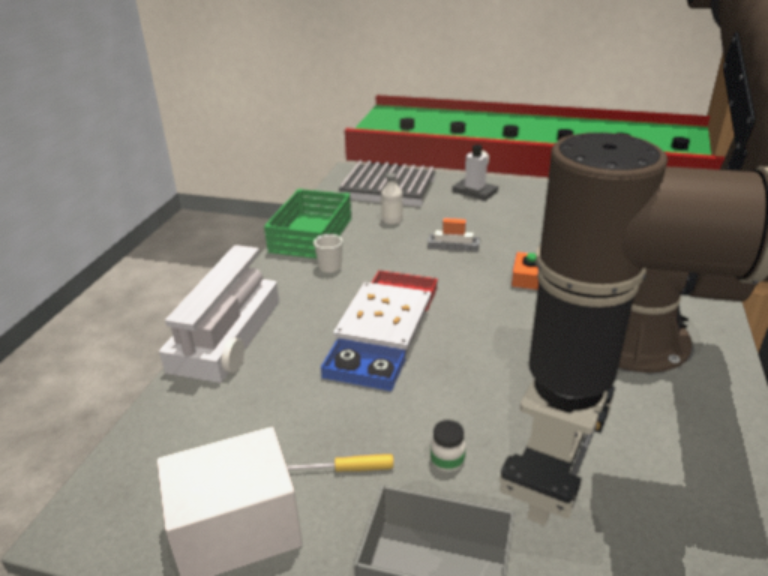

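The top view (768-wide) shows the plate around (358,269) and the red tray on its -y side at (430,274). The blue tray with the caps is at (286,268). The holder and scraper are at (553,313), standing roughly along world x. The six chips lie at (342,246), (377,248), (347,265), (373,266), (340,287) and (364,291).

```bash
python3 - <<'E'
from h import *
im=cv2.imread("pics/top0.png"); hsv=cv2.cvtColor(im,cv2.COLOR_BGR2HSV)
def rect(mask,box,z,name,n="top",big=1):
    x0,y0,x1,y1=box; m=np.zeros_like(mask); m[y0:y1,x0:x1]=mask[y0:y1,x0:x1]
    cs=[c for c in cv2.findContours(m,0,2)[0] if cv2.contourArea(c)>5]
    if big: cs=[max(cs,key=cv2.contourArea)]
    for c in cs:
        P=ray(n,c.reshape(-1,2),z)[:,:2].astype(np.float32)
        r=cv2.minAreaRect(P*1000); print(name,np.round(r[0],1),np.round(r[1],1),round(r[2],1))
W=cv2.inRange(hsv,(0,0,150),(180,40,255))
rect(W,(195,145,280,215),.05,"plate")
rect(cv2.inRange(hsv,(0,150,60),(6,255,255)),(265,150,310,215),.03,"red")
O=cv2.inRange(hsv,(7,110,100),(25,255,255))
rect(O,(355,180,390,240),.07,"grip top")
rect(cv2.inRange(hsv,(10,60,80),(35,255,255)),(206,155,271,205),.058,"chip",big=0)
cv2.imwrite("pics/c.png",cv2.resize(im[175:245,345:395],None,fx=8,fy=8,interpolation=2))
s=cv2.imread("pics/side0.png");cv2.imwrite("pics/d.png",cv2.resize(s[135:175,275:335],None,fx=10,fy=10,interpolation=2))
E
```

```text
plate [533.6  97.3] [197.8 156.7] 88.1
red [527.7 -49.9] [ 88.4 149. ] 88.2
grip top [ 453.6 -311. ] [58.7 19. ] 5.6
chip [488.1  79.5] [15.1 12. ] 1.2
chip [496.3 130.8] [ 9.1 18.1] 1.0
chip [538.8  64.9] [17.  16.1] 15.1
chip [540.5 115.3] [18.3  9.1] 1.3
chip [575.1  54. ] [16.4 16.2] 27.8
chip [578.5 126.7] [ 9.2 18.2] 0.9
```

View pics/c.png

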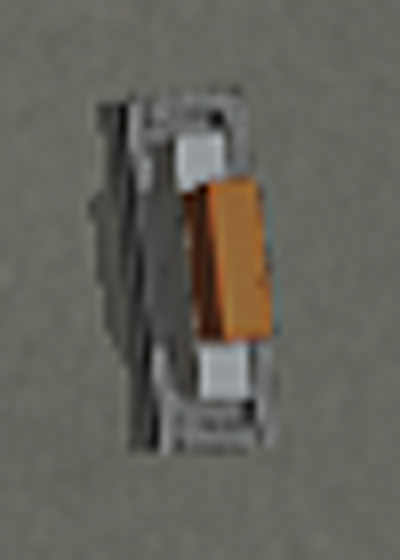

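View pics/d.png

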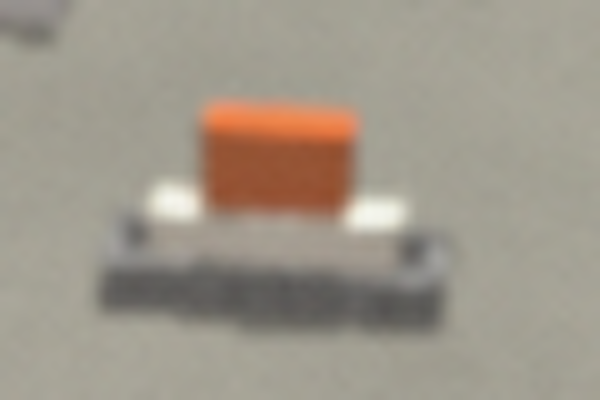

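```bash
python3 - <<'E'
from h import *
def f(n,off,s,pts,z,name):
    P=ray(n,np.array(pts)/s+np.array(off)-.5+.5/s,z)[:,:2]*1000
    r=cv2.minAreaRect(P.astype(np.float32)); print(name,np.round(P.mean(0),1),np.round(r[1],1),round(r[2],1))
T=lambda p,z,nm:f("top",(345,175),8,p,z,nm)
T([(217,183),(258,178),(271,338),(225,342)],.078,"griptop")
T([(178,137),(220,133),(248,398),(200,402)],.038,"block top")
T([(130,100),(241,94),(272,445),(157,452)],.02,"holder")
f("side",(275,135),10,[(204,102),(357,110),(357,138),(203,130)],.078,"griptop side")
im=cv2.imread("pics/top0.png"); g=cv2.inRange(im[175:245,345:395,2],165,255)&cv2.inRange(cv2.cvtColor(im,cv2.COLOR_BGR2HSV)[175:245,345:395],(7,110,100),(25,255,255))
c=np.argwhere(g)[:,::-1]+[345,175]; P=ray("top",c,.078)[:,:2]*1000;print(len(c),P.mean(0),cv2.minAreaRect(P.astype(np.float32)))
# red channel values across
print(im[207,368:382])
from scipy.spatial.transform import Rotation as R
print(np.degrees(arm.get_state()["ee_rot"]))
E
```

```text
griptop [ 452.5 -310.1] [59.6 17. ] 3.9
block top [ 452.7 -308.4] [100.9  18.2] 5.4
holder [ 452.1 -308.3] [135.3  44. ] 4.4
griptop side [ 450.9 -303.7] [61.7 23.9] 6.5Traceback (most recent call last):
  File "<stdin>", line 11, in <module>
  File "h.py", line 7, in ray
    k,d,T=K(n); p=cv2.undistortPoints(np.array(uv,float).reshape(-1,1,2),k,d).reshape(-1,2)
                  ~~~~~~~~~~~~~~~~~~~^^^^^^^^^^^^^^^^^^^^^^^^^^^^^^^^^^^^^^^^
cv2.error: OpenCV(4.12.0) /io/opencv/modules/calib3d/src/undistort.dispatch.cpp:347: error: (-215:Assertion failed) CV_IS_MAT(_src) && CV_IS_MAT(_dst) && (_src->rows == 1 || _src->cols == 1) && (_dst->rows == 1 || _dst->cols == 1) && _src->cols + _src->rows - 1 == _dst->rows + _dst->cols - 1 && (CV_MAT_TYPE(_src->type) == CV_32FC2 || CV_MAT_TYPE(_src->type) == CV_64FC2) && (CV_MAT_TYPE(_dst->type) == CV_32FC2 || CV_MAT_TYPE(_dst->type) == CV_64FC2) in function 'cvUndistortPointsInternal'
```

>>> {"op": "arm_command", "data": {"series": [0,0,-0.21,1,1,0,1,0,0,-0.21,1,1,0,1,0,0,-0.21,1,1,0,1,0,0,-0.21,1,1,0,1], "force": 25}}

```text
t: 0.6
eef_pos: [0.2338, 0.5343, 0.2489]
ee_rot: [-3.141, -0.0, 0.089]
force: [0.4, 0.6, -0.7]
width: 0.0876
gripper_force: 0.0
```

>>> {"op": "arm_command", "data": {"series": [0,0,0,1,1,0,1,0,0,0,1,1,0,1,0,0,0,1,1,0,1,0,0,0,1,1,0,1]}}

```text
t: 1.1
eef_pos: [0.3423, 0.4449, 0.2483]
ee_rot: [3.141, 0.0, 0.089]
force: [0.1, 0.0, 0.2]
width: 0.0877
gripper_force: 0.0
```

>>> {"op": "arm_command", "data": {"series": [0,0,0,1,1,0,1,0,0,0,1,1,0,1,0,0,0,1,1,0,1,0,0,0,1,1,0,1]}}

```text
t: 1.6
eef_pos: [0.4507, 0.3547, 0.2482]
ee_rot: [3.141, 0.0, 0.09]
force: [-0.4, 0.1, 0.1]
width: 0.0876
gripper_force: 0.0
```

>>> {"op": "arm_command", "data": {"series": [0,0,0,0.5,1,0,1,0,0,0,0.5,1,0,1,0,0,0,0.5,1,0,1,0,0,0,0.5,1,0,1]}}

```text
t: 2.1
eef_pos: [0.5088, 0.2604, 0.2485]
ee_rot: [-3.141, 0.0, 0.092]
force: [0.3, -0.5, -0.2]
width: 0.0877
gripper_force: 0.0
```

>>> {"op": "arm_command", "data": {"series": [0,0,0,0.2,1,0,1,0,0,0,0.2,1,0,1,0,0,0,0.2,1,0,1,0,0,0,0.2,1,0,1]}}

```text
t: 2.6
eef_pos: [0.5382, 0.1627, 0.2486]
ee_rot: [-3.141, -0.0, 0.092]
force: [-0.4, 0.3, 0.4]
width: 0.0877
gripper_force: 0.0
```

>>> {"op": "arm_command", "data": {"series": [0,0,0,0,1,0,1,0,0,0,0,1,0,1,0,0,0,0,1,0,1,0,0,0,0,1,0,1]}}

```text
t: 3.1
eef_pos: [0.5476, 0.063, 0.2486]
ee_rot: [-3.141, -0.0, 0.092]
force: [-0.0, -0.1, 0.1]
width: 0.0875
gripper_force: 0.0
```

>>> {"op": "arm_command", "data": {"series": [0,0,0,-0.3,1,0,1,0,0,0,-0.3,1,0,1,0,0,0,-0.3,1,0,1,0,0,0,-0.3,1,0,1]}}

```text
t: 3.6
eef_pos: [0.5271, -0.0395, 0.2486]
ee_rot: [-3.141, -0.0, 0.092]
force: [0.0, 1.0, -0.1]
width: 0.0875
gripper_force: 0.0
```

>>> {"op": "arm_command", "data": {"series": [0,0,0,-0.4,1,0,1,0,0,0,-0.4,1,0,1,0,0,0,-0.4,1,0,1,0,0,0,-0.4,1,0,1]}}

```text
t: 4.1
eef_pos: [0.4966, -0.1429, 0.2486]
ee_rot: [-3.141, -0.0, 0.092]
force: [-0.7, -0.8, 0.3]
width: 0.0876
gripper_force: 0.0
```

>>> {"op": "arm_command", "data": {"series": [0,0,0,-0.5,1,0,1,0,0,0,-0.5,1,0,1,0,0,0,-0.5,1,0,1,0,0,0,-0.5,1,0,1,0,0,0,-0.5,1,0,1]}}

```text
t: 4.72
eef_pos: [0.4561, -0.2468, 0.2486]
ee_rot: [-3.142, -0.0, 0.093]
force: [0.1, 0.3, -0.9]
width: 0.0877
gripper_force: 0.0
```

>>> {"op": "arm_command", "data": {"series": [0,0,0,-0.09,0.61,0,1,0,0,0,-0.09,0.61,0,1,0,0,0,-0.09,0.61,0.5,1,0,0,0,-0.09,0.61,1,1,0,0,0,-0.09,0.61,1,1]}}

```text
t: 5.35
eef_pos: [0.45, -0.3078, 0.1455]
ee_rot: [-3.139, 0.007, 0.092]
force: [-0.8, -0.1, 0.3]
width: 0.0878
gripper_force: 0.0
```

>>> {"op": "arm_command", "data": {"series": [0,0,0,0,0,0.3,1,0,0,0,0,0,0.5,1,0,0,0,0,0,0.5,1]}}

```text
t: 5.72
eef_pos: [0.4526, -0.3092, 0.0995]
ee_rot: [3.141, 0.0, 0.092]
force: [-0.2, -0.3, 0.2]
width: 0.0879
gripper_force: 0.0
```

```bash
python3 - <<'E'
from h import *
t=arm.grab_frame("top");s=arm.grab_frame("side")
a=cv2.resize(t[160:260,330:410],None,fx=5,fy=5,interpolation=2);b=cv2.resize(s[100:200,260:340],None,fx=5,fy=5,interpolation=2)
cv2.imwrite("pics/e.png",np.hstack([a[:,:399],b[:,:400]]))
print(arm.get_state()["eef_pos"],proj("top",[arm.get_state()["eef_pos"]]))
E
```

```text
[ 0.45339253 -0.30968814  0.10061302] [[376.74565272 206.20611059]]
```

View pics/e.png

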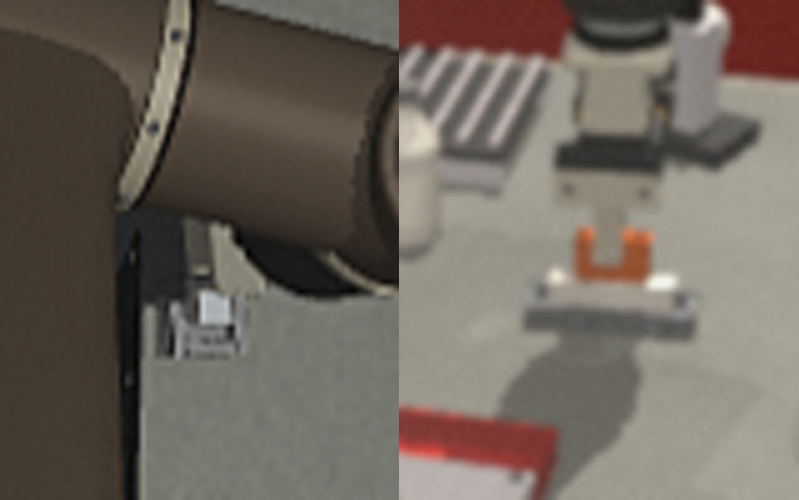

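The side view shows the near finger at about x=608, in front of the grip that spans 576–652, so it is centred. I'll lower and close.

>>> {"op": "arm_command", "data": {"series": [0,0,0,0,0,0.2,1,0,0,0,0,0,0.35,1,0,0,0,0,0,0.35,1,0,0,0,0,0,0.35,0,0,0,0,0,0,0.35,0,0,0,0,0,0,0.35,0,0,0,0,0,0,0.35,0,0,0,0,0,0,0.35,0], "force": 30}}

```text
t: 6.82
eef_pos: [0.4519, -0.3096, 0.0636]
ee_rot: [3.142, -0.0, 0.091]
force: [-0.2, 0.2, -0.2]
width: 0.043
gripper_force: 0.0
```

>>> {"op": "arm_command", "data": {"series": [0,0,0,0,0,0,0,0,0,0,0,0,0,0,0,0,0,0,0,0,0,0,0,0,0,0,0,0,0,0,0,0,0,0,0,0,0,0,0,0,0,0], "force": 30}}

```text
t: 7.58
eef_pos: [0.4519, -0.3096, 0.0635]
ee_rot: [-3.142, 0.0, 0.091]
force: [-0.4, 0.6, -0.2]
width: 0.0197
gripper_force: 30.0
```

>>> {"op": "arm_command", "data": {"series": [0,0,0,0,0,-0.3,0,0,0,0,0,0,-0.7,0,0,0,0,0,0,-1,0,0,0,0.04,0.15,-0.5,-1,0,0,0,0.079,0.3,-1,-1,0,0,0,0.079,0.3,-1,-1,0,0,0,0.079,0.3,-1,-1,0]}}

```text
t: 8.45
eef_pos: [0.4726, -0.207, 0.1635]
ee_rot: [-3.142, 0.0, -0.032]
force: [-0.4, -0.2, -1.3]
width: 0.0199
gripper_force: 30.0
```

>>> {"op": "arm_command", "data": {"series": [0,0,0,0.2,-0.5,0,0,0,0,0,0.4,-1,0,0,0,0,0,0.4,-1,0,0,0,0,0,0.4,-1,0,0]}}

```text
t: 8.95
eef_pos: [0.5156, -0.1094, 0.1631]
ee_rot: [3.141, 0.001, -0.033]
force: [-0.1, -0.2, -1.9]
width: 0.0201
gripper_force: 30.0
```

>>> {"op": "arm_command", "data": {"series": [0,0,0,0.2,-0.5,0,0,0,0,0,0.4,-1,0,0,0,0,0,0.4,-1,0,0,0,0,0,0.4,-1,0,0]}}

```text
t: 9.45
eef_pos: [0.5587, -0.0112, 0.1632]
ee_rot: [3.141, 0.001, -0.034]
force: [-0.0, 0.2, -1.4]
width: 0.0201
gripper_force: 30.0
```

>>> {"op": "arm_command", "data": {"series": [0,0,0,0,-0.5,0,0,0,0,0,0,-1,0,0,0,0,0,0,-1,0,0,0,0,0,0,-1,0,0]}}

```text
t: 9.95
eef_pos: [0.5621, 0.0886, 0.1634]
ee_rot: [3.141, 0.001, -0.034]
force: [-0.1, -0.6, -1.2]
width: 0.02
gripper_force: 30.0
```

>>> {"op": "arm_command", "data": {"series": [0,0,0,0,-0.5,0,0,0,0,0,0,-0.75,0,0,0,0,0,0,-0.75,0,0,0,0,0,0,-0.75,0,0]}}

```text
t: 10.45
eef_pos: [0.5648, 0.1638, 0.1634]
ee_rot: [3.141, 0.001, -0.034]
force: [0.4, -0.8, -1.4]
width: 0.0199
gripper_force: 30.0
```

```bash
python3 - <<'E'
from h import *
s=arm.grab_frame("side");st=arm.get_state();print(st["eef_pos"],st["ee_rot"],st["width"],st["gripper_force"],st["q"])
cv2.imwrite("pics/f.png",cv2.resize(s[100:270,180:330],None,fx=3.5,fy=3.5,interpolation=2))
E
```

```text
[0.56480697 0.16364823 0.16345142] [ 3.14121667e+00  5.29435117e-04 -3.40137912e-02] 0.020115792793734287 29.999162256717682 [ 6.14255539e-01  2.86280483e-01 -2.99805479e-01 -2.39600946e-05
 -9.85359415e-01  9.22540342e-01]
```

View pics/f.png

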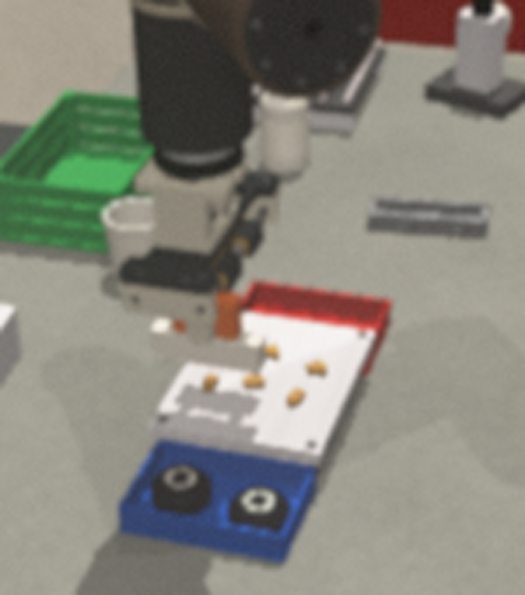

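The side view shows the scraper held level over the +y half of the plate. Chips are visible ahead at (210,382), (254,382), (295,397), (317,368) and (272,352), and the landing spot is clear.

>>> {"op": "arm_command", "data": {"series": [0,0,0,0,-0.04,0.25,0,0,0,0,0,-0.04,0.45,0,0,0,0,0,-0.04,0.55,0,0,0,0,0,-0.04,0.56,0,0,0,0,0,-0.04,0.56,0]}}

```text
t: 11.12
eef_pos: [0.5656, 0.1688, 0.1083]
ee_rot: [-3.141, -0.001, -0.033]
force: [-0.6, 0.3, -1.0]
width: 0.0201
gripper_force: 30.0
```

>>> {"op": "arm_command", "data": {"series": [0,0,0,0,0.06,0.01,0,0,0,0,0,0.18,0.01,0,0,0,0,0,0.3,0.01,0,0,0,0,0,0.44,0.01,0,0,0,0,0,0.58,0.01,0,0,0,0,0,0.72,0.01,0,0,0,0,0,0.86,0.01,0,0,0,0,0,1,0.01,0]}}

```text
t: 12.12
eef_pos: [0.5619, 0.068, 0.1066]
ee_rot: [-3.142, -0.0, -0.033]
force: [0.3, 0.0, -1.4]
width: 0.02
gripper_force: 30.0
```

>>> {"op": "arm_command", "data": {"series": [0,0,0,0,0.12,0,0,0,0,0,0,0.24,0,0,0,0,0,0,0.36,0,0,0,0,0,0,0.46,0,0,0,0,0,0,0.55,0,0,0,0,0,0,0.63,0,0,0,0,0,0,0.7,0,0,0,0,0,0,0.7,0,0]}}

```text
t: 13.12
eef_pos: [0.5594, -0.0015, 0.1065]
ee_rot: [3.141, 0.0, -0.034]
force: [-0.2, 0.0, -2.0]
width: 0.0196
gripper_force: 30.0
```

```bash
python3 - <<'E'
from h import *
s=arm.grab_frame("side");t=arm.grab_frame("top");st=arm.get_state();print(st["eef_pos"],st["ee_rot"],st["force"],st["gripper_force"])
a=cv2.resize(s[150:260,200:310],(396,396),interpolation=2);b=cv2.resize(t[130:230,210:310],(396,396),interpolation=2)
cv2.imwrite("pics/g.png",np.hstack([a,b]))
E
```

```text
[ 0.55955037 -0.00104538  0.1065556 ] [-3.14158992e+00  1.59239513e-05 -3.31769330e-02] [ 0.1396828   0.68204603 -1.46032952] 29.999192655086517
```

View pics/g.png

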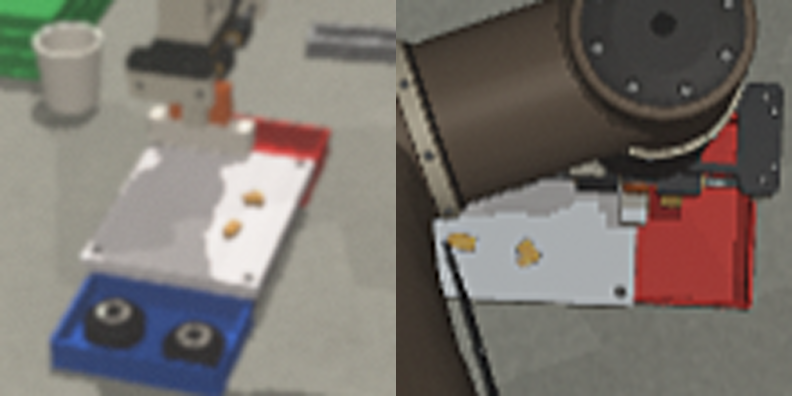

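Stroke one cleared four chips. Two remain, at (253,198) and (232,229) in the side half of the picture. Next I'll lift, go back and set down for the second lane.

>>> {"op": "arm_command", "data": {"series": [0,0,0,0,0,-0.2,0,0,0,0,0,0,-0.4,0,0,0,0,-0.28,-0.5,-0.4,0,0,0,0,-0.56,-1,-0.4,0,0,0,0,-0.56,-1,-0.4,0]}}

```text
t: 13.85
eef_pos: [0.5057, 0.1038, 0.147]
ee_rot: [-3.141, -0.001, -0.028]
force: [-0.7, 0.9, -0.9]
width: 0.0201
gripper_force: 30.0
```

>>> {"op": "arm_command", "data": {"series": [0,0,0,0,-0.4,0,0,0,0,0,0,-0.69,0,0,0,0,0,0,-0.69,0,0,0,0,0,0,-0.69,0.2,0,0,0,0,0,-0.69,0.36,0,0,0,0,0,-0.69,0.4,0,0,0,0,0,-0.69,0.4,0]}}

```text
t: 14.72
eef_pos: [0.5093, 0.1692, 0.1065]
ee_rot: [3.141, 0.0, -0.033]
force: [0.8, -0.4, -1.4]
width: 0.0201
gripper_force: 30.0
```

>>> {"op": "arm_command", "data": {"series": [0,0,0,0,0.06,0,0,0,0,0,0,0.18,0,0,0,0,0,0,0.3,0,0,0,0,0,0,0.44,0,0,0,0,0,0,0.58,0,0,0,0,0,0,0.72,0,0,0,0,0,0,0.86,0,0,0,0,0,0,1,0,0]}}

```text
t: 15.72
eef_pos: [0.5058, 0.0688, 0.1066]
ee_rot: [-3.142, -0.0, -0.033]
force: [0.8, -0.2, -0.9]
width: 0.0196
gripper_force: 30.0
```

>>> {"op": "arm_command", "data": {"series": [0,0,0,0,0.12,0,0,0,0,0,0,0.24,0,0,0,0,0,0,0.36,0,0,0,0,0,0,0.46,0,0,0,0,0,0,0.55,0,0,0,0,0,0,0.63,0,0,0,0,0,0,0.71,0,0,0,0,0,0,0.71,0,0]}}

```text
t: 16.73
eef_pos: [0.5034, -0.0017, 0.1065]
ee_rot: [3.142, 0.0, -0.034]
force: [0.4, -0.3, -2.0]
width: 0.0198
gripper_force: 30.0
```

>>> {"op": "arm_command", "data": {"series": [0,0,0,0,0,-0.3,0,0,0,0,0,0,-0.56,0,0,0,0,0,0.5,-0.56,0,0,0,0,-0.3,1,-0.56,0,0,0,0,-0.3,1,-0.56,0]}}

```text
t: 17.35
eef_pos: [0.4679, -0.1022, 0.1624]
ee_rot: [-3.141, 0.001, -0.036]
force: [0.7, 0.4, -1.7]
width: 0.0202
gripper_force: 30.0
```

>>> {"op": "arm_command", "data": {"series": [0,0,0,-0.1,0.5,0,0,0,0,0,-0.1,1,0,0,0,0,0,-0.1,1,0,0,0,0,0,-0.1,1,0,0]}}

```text
t: 17.85
eef_pos: [0.4571, -0.1996, 0.1624]
ee_rot: [-3.141, 0.0, -0.034]
force: [-0.1, -0.3, -1.8]
width: 0.0202
gripper_force: 30.0
```

```bash
python3 - <<'E'
from h import *
s=arm.grab_frame("side");t=arm.grab_frame("top");st=arm.get_state();print(st["eef_pos"],st["ee_rot"],st["force"],st["gripper_force"])
a=cv2.resize(s[150:260,200:310],(396,396),interpolation=2);b=cv2.resize(t[130:230,210:310],(396,396),interpolation=2)
cv2.imwrite("pics/i.png",np.hstack([a,b]))
m=cv2.inRange(cv2.cvtColor(t,cv2.COLOR_BGR2HSV),(12,60,60),(35,255,255));m[:, :200]=0;m[:,305:]=0;m[:145]=0;m[215:]=0
for c in cv2.findContours(m,0,2)[0]: print(cv2.contourArea(c),np.round(ray("top",c.reshape(-1,2).mean(0),.012),3))
E
```

```text
[ 0.45720428 -0.19892237  0.16252953] [-3.14148344e+00 -1.96123693e-05 -3.20168248e-02] [-0.24376674  0.58533144 -1.62788928] 29.99919980764389
0.0 [[0.466 0.068 0.012]]
0.0 [[0.52  0.032 0.012]]
0.0 [[0.53  0.01  0.012]]
0.0 [[0.53  0.023 0.012]]
0.0 [[0.543 0.069 0.012]]
0.0 [[0.565 0.07  0.012]]
0.0 [[0.586 0.045 0.012]]
0.0 [[0.584 0.052 0.012]]
0.0 [[0.584 0.067 0.012]]
2077.5 [[ 0.522 -0.003  0.012]]
0.0 [[0.589 0.039 0.012]]
0.0 [[0.592 0.061 0.012]]
```

View pics/i.png

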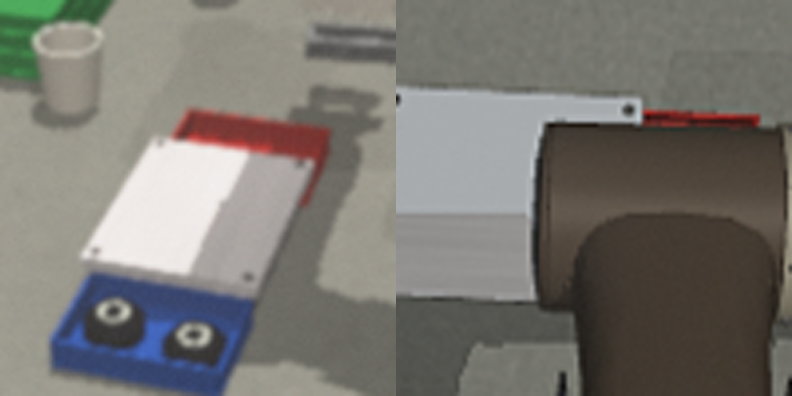

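The plate is clear and both caps are unmoved at (115,312) and (190,335). The arm hides the red tray from above, so I'll go over the holder and check the tray before placing.

>>> {"op": "arm_command", "data": {"series": [0,0,-0.04,-0.02,0.5,0,0,0,0,-0.079,-0.02,1,0,0,0,0,-0.079,-0.02,1,0,0,0,0,-0.079,-0.02,1,0,0,0,0,-0.079,-0.02,1,0,0]}}

```text
t: 18.58
eef_pos: [0.4519, -0.2985, 0.1627]
ee_rot: [-3.142, -0.0, 0.092]
force: [0.4, -0.1, -1.7]
width: 0.0201
gripper_force: 30.0
```

>>> {"op": "arm_command", "data": {"series": [0,0,0,-0.01,0.11,0,0,0,0,0,-0.01,0.11,0,0,0,0,0,-0.01,0.11,0,0,0,0,0,-0.01,0.11,0,0]}}

```text
t: 19.08
eef_pos: [0.4516, -0.3106, 0.1625]
ee_rot: [-3.142, 0.0, 0.091]
force: [0.3, -0.1, -1.3]
width: 0.0201
gripper_force: 30.0
```

```bash
python3 - <<'E'
from h import *
s=arm.grab_frame("side");t=arm.grab_frame("top");st=arm.get_state();print(st["eef_pos"],st["ee_rot"],st["force"],st["gripper_force"])
a=cv2.resize(s[100:200,240:340],(396,396),interpolation=2);b=cv2.resize(t[140:220,240:320],(396,396),interpolation=2)
cv2.imwrite("pics/j.png",np.hstack([a,b]))
m=cv2.inRange(cv2.cvtColor(t,cv2.COLOR_BGR2HSV),(10,60,60),(35,255,255));m[:, :265]=0;m[:,305:]=0;m[:150]=0;m[212:]=0
for c in cv2.findContours(m,0,2)[0]: print(cv2.contourArea(c),np.round(ray("top",c.reshape(-1,2).mean(0),.012),3))
E
```

```text
[ 0.45158358 -0.3106608   0.16256833] [-3.14156840e+00 -1.45024794e-05  9.10052757e-02] [ 0.17565511  0.25391876 -2.2153015 ] 29.999189972877502
0.0 [[ 0.453 -0.043  0.012]]
34.0 [[ 0.487 -0.027  0.012]]
11.0 [[ 0.533 -0.008  0.012]]
0.0 [[ 0.546 -0.105  0.012]]
0.0 [[ 0.557 -0.108  0.012]]
61.0 [[ 0.559 -0.028  0.012]]
```

View pics/j.png

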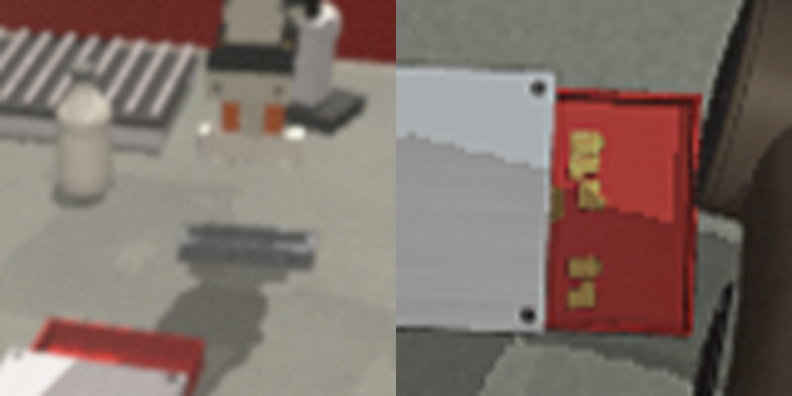

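All six chips are in the tray: three around (588,165), one at (557,205) half under the plate lip, and two at (583,280). The scraper is level above the empty holder, so I'll lower it.

>>> {"op": "arm_command", "data": {"series": [0,0,0,0,-0.01,0.3,0,0,0,0,0,-0.01,0.55,0,0,0,0,0,-0.01,0.75,0,0,0,0,0,-0.01,0.85,0,0,0,0,0,-0.01,0.92,0,0,0,0,0,-0.01,0.97,0,0,0,0,0,-0.01,0.98,0,0,0,0,0,-0.01,0.98,0]}}

```text
t: 20.18
eef_pos: [0.4518, -0.3098, 0.0649]
ee_rot: [3.141, -0.001, 0.091]
force: [0.1, -0.6, -1.4]
width: 0.0201
gripper_force: 30.0
```

>>> {"op": "arm_command", "data": {"series": [0,0,0,0,0,0.01,0,0,0,0,0,0,0.01,0,0,0,0,0,0,0.01,0]}}

```text
t: 20.55
eef_pos: [0.4515, -0.3097, 0.0636]
ee_rot: [3.142, -0.0, 0.091]
force: [-0.3, 0.0, -2.0]
width: 0.0199
gripper_force: 30.0
```

>>> {"op": "arm_command", "data": {"series": [0,0,0,0,0,0,0.5,0,0,0,0,0,0,1,0,0,0,0,0,0,1,0,0,0,0,0,0,1,0,0,0,0,0,0,1,0,0,0,0,0,0,1,0,0,0,0,0,0,1]}}

```text
t: 21.42
eef_pos: [0.4515, -0.3097, 0.0636]
ee_rot: [-3.142, 0.0, 0.091]
force: [-0.1, -0.6, -0.4]
width: 0.0839
gripper_force: 0.0
```

>>> {"op": "arm_command", "data": {"series": [0,0,0,0,0,-0.2,1,0,0,0,0,0,-0.5,1,0,0,0,0,0,-1,1,0,0,0,0,0,-1,1,0,0,0,0,0,-1,1]}}

```text
t: 22.05
eef_pos: [0.4514, -0.3095, 0.1636]
ee_rot: [-3.141, -0.001, 0.091]
force: [0.0, 0.2, -0.5]
width: 0.0875
gripper_force: 0.0
```

>>> {"op": "arm_command", "data": {"series": [0,0,0,0,-0.5,-0.5,1,0,0,0,0,-1,-0.5,1,0,0,0,0,-1,-0.5,1,0,0,0,0,-1,-0.5,1]}}

```text
t: 22.55
eef_pos: [0.4421, -0.2099, 0.2128]
ee_rot: [-3.141, 0.001, 0.092]
force: [0.2, 0.1, -0.7]
width: 0.0875
gripper_force: 0.0
```

```bash
python3 - <<'E'
from h import *
s=arm.grab_frame("side");t=arm.grab_frame("top");st=arm.get_state();print(st["eef_pos"],st["force"],st["width"])
a=cv2.resize(s[100:210,230:340],(396,396),interpolation=2);b=cv2.resize(t[170:250,310:390],(396,396),interpolation=2)
cv2.imwrite("pics/k.png",np.hstack([a,b]))
h=cv2.cvtColor(s,cv2.COLOR_BGR2HSV);m=cv2.inRange(h,(3,120,100),(16,255,255));m[:,:270]=0;m[:,335:]=0;m[:130]=0;m[180:]=0
s0=cv2.cvtColor(cv2.imread("pics/side0.png"),cv2.COLOR_BGR2HSV);m0=cv2.inRange(s0,(3,120,100),(16,255,255));m0[:,:270]=0;m0[:,335:]=0;m0[:130]=0;m0[180:]=0
for q in(m0,m): print(q.astype(bool).sum(),np.argwhere(q).mean(0),cv2.boundingRect(q))
E
```

```text
[ 0.44213836 -0.21062728  0.21266606] [0.21328423 0.33621289 0.39995525] 0.08759542203819518
138 [150.43478261 302.5       ] (296, 146, 14, 10)
138 [150.43478261 302.5       ] (296, 146, 14, 10)
```

View pics/k.png

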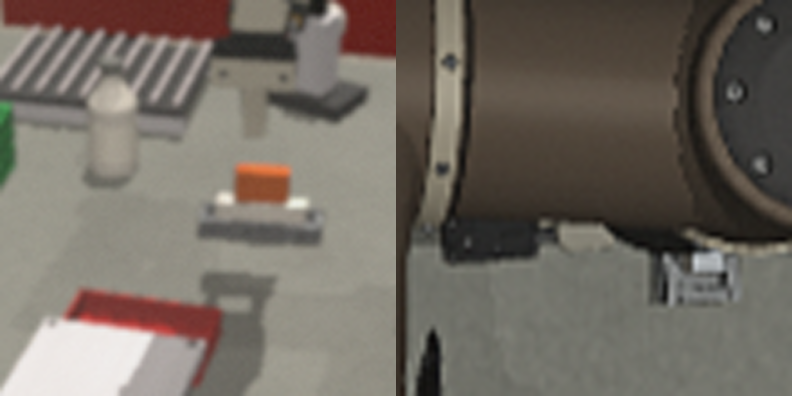

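The scraper is seated upright at (262,195) in the side view, and its grip covers the same pixels as at the start. The gripper is open and clear of everything.

```bash
python3 -c "
from station import arm
print(arm.job_done())"
```

```text
the job is handed in; nothing more can be done
None
```

I wiped all six chips into the red tray and stood the scraper upright in its holder, released, then handed the job in at about 23 s; the hand-in gave no verdict, and one chip lies partly hidden under the plate's edge.

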